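# Fold the dough press shut

### The job

Close up the dough press for putting away, just by pushing with the fingertips or the outside of the fingers: push the standing top plate over and ease it right down onto the base without letting it slam, and only then push the red-handled lever over on top of it and press it fully down. Leave the press standing about where it is, never lifted or dragged, do not disturb the things around it, and finish clear of everything.

Things in the scene. Friction and masses are not known exactly. Their poses are not given: they have to be found in the camera images.
- press: base of the dough press: black cast iron disc, 200 mm diameter, its top (aluminium inlay) 23 mm above the table; loose on four rubber feet, the whole press weighs about 3 kg. Origin: centre of its underside, on the table; z up; its y axis points from the lever's pivot (y = -113 mm) to the plate's hinge (y = +112 mm). A fork 46 mm wide, 62 mm high carries the lever.
- top_plate (a joint): angle of the top plate, rad: 0 = shut, flat on the base (stop); pi/2 = upright; grows as it opens. Starts leaning back past upright, 1.65 to 1.85 (stop 1.92). The hinge is stiff: the plate stays where it is left and must be pushed all the way, with 4 to 7 N near its rim, less on the way down.
- plate_hinge (a point): middle of the plate's hinge pin, which runs along the press's x axis, 27 mm above the table at y = +112 mm of the press. The plate: black disc, 200 mm diameter, 10 mm thick, inner face aluminium, centre 112 mm and far rim 212 mm from the pin. Shut, it reaches from the pin to -y, its back 34 mm above the table, ribs and centre boss up to 4 mm more.
- plate_push (a point): a good place to push: a point on the middle line of the top plate's back (outside when it stands, on top when shut), 170 mm from the hinge pin.
- lever (a joint): angle of the lever, rad: 0 = pressed fully down, level over the shut plate and pointing to +y of the press (stop); pi/2 = upright; grows as it swings outwards, away from the plate. Starts leaning outwards, 1.8 to 2.1 (stop 2.2). The pivot is stiff: the lever stays where it is left and must be pushed all the way, with 2 to 4 N near its end.
- lever_pivot (a point): middle of the lever's pivot pin, which runs along the press's x axis, 48 mm above the table at y = -113 mm of the press. The lever is 208 mm long from the pin: a black bar 18 mm wide, 10 mm thick, then from 98 mm to the end a round red grip of 24 mm diameter on the same axis. A plate that stands open is in its way.
- lever_end (a point): the end of the lever's red grip, on its axis, 208 mm from the pivot pin.
- cutter: bystander: steel pastry cutter ring, 76 mm diameter, 45 mm high; origin at the centre of its underside, z up. Beside the press.
- pinch_cup: bystander: small white cup, 70 mm rim diameter, 45 mm high; origin at the centre of its underside, z up. Beside the press.
- sugar_jar: bystander: clear jar with green lid, 72 mm diameter, 115 mm high; origin at the centre of its underside, z up. Beyond the press.
- bowl: bystander: steel bowl, 150 mm rim diameter, 60 mm high; origin at the centre of its underside, z up. Beyond the press.
- rolling_pin: bystander: wooden rolling pin, 360 mm long along its x axis, 48 mm thick; origin under its middle, on the table.
- scraper: bystander: steel dough scraper with green grip, 120 x 150 mm, 20 mm high, lying flat; origin on the table, near its middle.
- spatula: bystander: spatula lying flat along its x axis; origin on the table.

How it is judged:
By the outcome, as a careful person would: the job done as asked, in the order asked, and still so for the second after the job is handed in, with the robot touching nothing.
It also fails if it takes over 61 s, if anything falls off the work surface, if the arm or the gripper's body presses on something with over 40 N, if the wrist force passes 120 N, or if a joint passes its speed limit or range.

### The arm

A 7-joint arm with a two-finger parallel gripper is mounted at the origin on the work surface. World frame = base frame: x ahead of the robot, y to its left, z up, the work surface at z = 0. Lengths are in m, angles in rad, forces in N, time in s.
With the tool pointing down it reaches from about 0.4 to 0.85 m from the base axis. Payload 10.4 kg.
Tool frame: the origin (TCP) lies on the front face of the gripper's body, between the roots of the fingers; the fingertips stand 73 mm ahead of it and the grasp point (between the pads) lies 54 mm ahead of it; x points along the fingers, y is the direction in which the jaws open and shut, and the axes are right-handed (so a half turn about x gives the same grasp; the last joint's range is limited). The gripper opens to 85 mm and grips with 20 to 120 N. Pads are 22 mm wide; open, the fingers measure 114 mm over their backs; the gripper's body (76 mm by 85 mm) begins 54 mm behind the grasp point. The pads swing forward as they close: fully open they stand 13 mm farther back than shut.
Start: joints at [1.2, 0.332, -0.065, 1.46, 0.022, 1.35, -0.088], TCP at [0.213, -0.588, 0.304] pointing down, gripper open.
Joint ranges: [-2.6, 2.6], [-0.5, 2.12], [-1.47, 1.34], [0.16, 2.42], [-1.27, 4.41], [0.06, 2.06], [-2.6, 2.6]. Speed limits (rad/s): [2.22, 2.22, 2.79, 2.79, 3.14, 3.14, 3.14].

### API

Orientations are given as a unit quaternion [x, y, z, w].
In Python, from workcell import manip gives the robot as it stands. The module is installed in compiled form; this text tells all that it offers.
- The arm moves only by the tool arm_command, never from a script. Its argument "moves" is a list that holds one entry, the list of rows, each a list of 5 numbers: the closure, from 0 (fully open) to 1 (shut), then the shift along the tool's x, y, z in units of 25 mm (1.0 is 25 mm), then the turn about the tool's x in degrees. A call has 1 to 12 rows; each row shifts and turns the commanded pose from where the row before left it, along the tool's axes as they then stand; what a row does not reach is not made up. A row lasts 1/12 s, in which the tool goes at most 41.7 mm and 7.16 degrees, less where a joint would pass 70% of its speed; a pose out of reach is approached as far as the arm can. A call is refused whole if a number of a shift passes 1 or a number of a turn 7.16, either way. A call with a gripper value outside its range is refused whole. The fingers move at their own pace and stop on an object; "force" is the grip in N (left out, the last holds). Time passes only in rows, so rows that do not move let the fingers close. It gives the time, the measured TCP pose, the force and the opening at its end, in the units of the state.
- manip.get_obs(): the state, without advancing time (a new reading comes with each control period).
- manip.camera(name): name is "side" or "top" or "wrist"; returns the picture (420x560x3 uint8, red, green, blue); there is no depth.
- manip.camera_info(name): a dict with "vfov" (degrees; the focal length in pixels is half the picture's height over the tangent of half this angle, whatever the lens; pixels are square), "cx", "cy" (the principal point, pixels), "dist_coeffs" ([k1, k2, p1, p2, k3] as OpenCV has them; the pictures are not rectified), "pose" (4x4, takes a point from camera to world coordinates). Camera axes: x right, y down, z forward; pixel columns grow to the right and rows downward; lengths in m; the calibration is good to about 2 mm. A picture is of the moment at which its call begins: read the wrist's pose just before it. camera_info takes no time and is no camera call; for the wrist camera it gives the pose at the moment of the call.
- manip.hand_in(): hands the job in, once; it reports no verdict.
Trained networks look in the newest picture that a camera, given by its name, has taken for a name from the list of things; names that differ only in an ending like _2 or _b are one class to them, and where a whole thing is asked for, a point or a joint stands for the part that bears it (a point fixed in the world has none). Each returns a list of dicts, best first, with "confidence" (0 to 1); they miss things now and then, are a little off and sometimes report something else, mostly with a low value. They report only what shows in the picture. A call takes as long as a camera call.
- manip.regions_of(query, camera): "mask" (420x560 bool, what is visible of it) and "rect" ([left, top, right, bottom] in pixels, round what is visible of it).
- manip.pinpoint(query, camera): "pixel" ([row, column] in pixels: a listed point, or the origin of a listed thing).
The state is a dict: "clock": time; "joint_pos": joint angles; "joint_velocities": joint speeds; "tau": joint torques, N m; "position": TCP position; "ee_rot": TCP orientation; "ft_force": force on the tool from outside, world axes, zero at the start; "torque": the same for the moment, N m; "grip_width": opening from 0.0 (shut) to 1.0 (fully open).
Only numpy, scipy, OpenCV 4.12 (cv2) and the standard library are available. Lean on these libraries where they do the work, as an engineer would, in place of code of your own. Each camera call takes 0.05 s, during which the arm holds its last target.

## Working session

There is one attempt and no reset: what is moved stays moved. The work goes in short steps, Python scripts to look and compute and a tool call to move; the robot and the scene stay as the last step left them, time stands still between calls to the robot, and variables do not carry over. Pictures are saved under pics/ and viewed, and the job is handed in when it is done.

Besides the shell and the picture viewer there is one more tool, called after "Request:" as name(argument=value, ...) on one line, values as JSON. arm_command: Moves the arm, as the interface text tells. Its arguments: {"type":"object","properties":{"moves":{"type":"array","items":{"type":"array","items":{"type":"array","items":{"type":"number"}}}},"force":{"type":"number"}},"required":["moves"]}

```bash
mkdir -p pics; ls; cat > h.py <<'E'
import numpy as np, cv2
from workcell import manip
from scipy.spatial.transform import Rotation as R
def K(n):
    i=manip.camera_info(n); f=210/np.tan(np.radians(i['vfov'])/2)
    return np.array([[f,0,i['cx']],[0,f,i['cy']],[0,0,1]]),np.array(i['dist_coeffs'],float),np.array(i['pose'])
def ray(n,rc):
    k,d,T=K(n)
    p=cv2.undistortPoints(np.array([[[rc[1],rc[0]]]],float),k,d)[0,0]
    v=T[:3,:3]@np.array([p[0],p[1],1]); return T[:3,3],v/np.linalg.norm(v)
def onz(n,rc,z):
    o,v=ray(n,rc); return o+v*(z-o[2])/v[2]
def tri(r1,r2):
    (a,u),(b,v)=r1,r2
    M=np.stack([u,-v],1); s=np.linalg.lstsq(M,b-a,rcond=None)[0]
    p,q=a+u*s[0],b+v*s[1]; return (p+q)/2,np.linalg.norm(p-q)
def proj(n,P):
    k,d,T=K(n); Ti=np.linalg.inv(T)
    rv=cv2.Rodrigues(Ti[:3,:3])[0]
    return cv2.projectPoints(np.array(P,float).reshape(-1,1,3),rv,Ti[:3,3],k,d)[0][:,0]
def save(n,f):
    im=manip.camera(n); cv2.imwrite('pics/'+f,im[:,:,::-1]); return im
E
python3 - <<'E'
from h import *
np.set_printoptions(precision=4,suppress=True)
o=manip.get_obs(); print(o)
for n in ['side','top']:
    save(n,n+'0.png'); print(n,K(n)[2])
    for q in ['press','plate_hinge','plate_push','lever_pivot','lever_end','cutter','pinch_cup','sugar_jar','bowl','rolling_pin','scraper','spatula']:
        r=manip.pinpoint(q,n); print(q,[(np.round(x['pixel'],1),round(x['confidence'],2)) for x in r[:2]], onz(n,r[0]['pixel'],0) if r else '')
E
```

```text
pics
{'clock': 0.0, 'joint_pos': array([ 1.2004,  0.3328, -0.0647,  1.461 ,  0.0216,  1.3499, -0.0885]), 'joint_velocities': array([ 0.0001,  0.0012,  0.0023,  0.0019, -0.0002,  0.0015,  0.0018]), 'tau': array([  0.0001, -62.545 ,   0.0491, -39.1609,   0.0163,   0.0098,
        -0.    ]), 'position': array([ 0.2129, -0.5873,  0.3031]), 'ee_rot': array([-0.6963, -0.1229,  0.6965, -0.1219]), 'ft_force': array([-0.2022,  0.4049, -0.1943]), 'torque': array([-0.0117, -0.0259, -0.0192]), 'grip_width': 0.9965032059440763}
side [[ 0.9726 -0.1881  0.1369  0.4268]
 [-0.2323 -0.7508  0.6183 -0.7241]
 [-0.0135 -0.6331 -0.7739  0.967 ]
 [ 0.      0.      0.      1.    ]]
press [(array([203.8, 263. ]), 0.79)] [0.5379 0.0665 0.    ]
plate_hinge [(array([178.8, 248.1]), 0.9)] [0.5104 0.1888 0.    ]
plate_push [(array([132.8, 240.2]), 0.93)] [ 0.5238  0.4365 -0.    ]
lever_pivot [(array([220.5, 281.4]), 0.61)] [ 0.5806 -0.0145  0.    ]
lever_end [(array([198.3, 301.2]), 0.78)] [0.6653 0.0588 0.    ]
cutter [(array([266.4, 228.8]), 0.92), (array([196.2, 304.5]), 0.46)] [ 0.3946 -0.1391  0.    ]
pinch_
[... 705 characters left out ...]
528  0.2037 0.    ]
lever_pivot [(array([202.2, 275.4]), 0.71)] [ 0.5831 -0.0336  0.    ]
lever_end [(array([264.7, 135.9]), 0.56)] [0.3732 0.4647 0.    ]
cutter [(array([258.9, 308.6]), 0.5)] [ 0.3789 -0.1438  0.    ]
pinch_cup [(array([258.9, 229.2]), 0.71), (array([204.8, 142.6]), 0.38)] [0.3864 0.1335 0.    ]
sugar_jar [(array([150.2, 297.3]), 0.65)] [ 0.7721 -0.1182  0.    ]
bowl [(array([149.9, 226.6]), 0.66), (array([217.5, 207.1]), 0.16)] [0.7812 0.1381 0.    ]
rolling_pin [(array([224.6, 402.2]), 0.84), (array([216.7, 206.5]), 0.53)] [ 0.4895 -0.4804  0.    ]
scraper [(array([204.2, 143.4]), 0.71)] [0.5896 0.4406 0.    ]
spatula [(array([267.5, 136. ]), 0.95)] [0.3634 0.4643 0.    ]
```

View pics/side0.png

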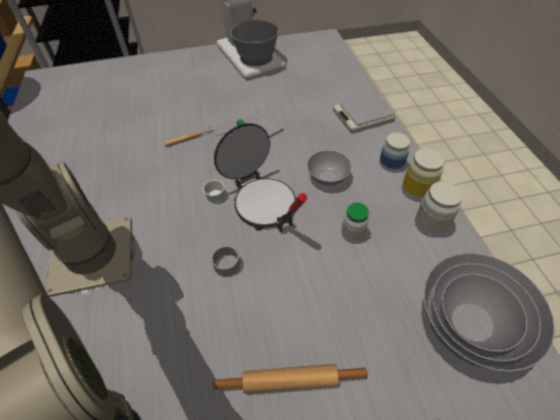

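View pics/top0.png

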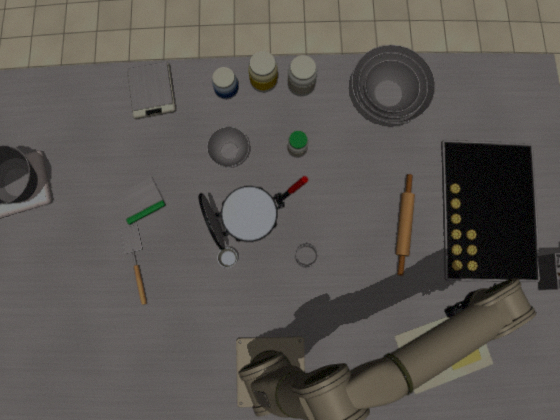

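```bash
python3 - <<'E'
from h import *
np.set_printoptions(precision=4,suppress=True)
S={'hinge':([178.8,248.1],[225.6,217.9]),'push':([132.8,240.2],[219.4,208.9]),'pivot':([220.5,281.4],[202.2,275.4])}
for k,(a,b) in S.items(): print(k,tri(ray('side',a),ray('top',b)))
h=onz('top',[225.6,217.9],.027);h2=onz('side',[178.8,248.1],.027)
p=onz('top',[202.2,275.4],.048);p2=onz('side',[220.5,281.4],.048)
print(h,h2,p,p2,np.linalg.norm((h-p)[:2]),np.linalg.norm((h2-p2)[:2]))
E
```

```text
hinge (array([0.5056, 0.17  , 0.0192]), np.float64(0.006412710361189957))
push (array([0.4988, 0.1756, 0.2167]), np.float64(0.006694375298894617))
pivot (array([ 0.5774, -0.0336,  0.0262]), np.float64(0.001935175757638329))
[0.5012 0.1688 0.027 ] [0.5081 0.1633 0.027 ] [ 0.5744 -0.0336  0.048 ] [ 0.5729 -0.0498  0.048 ] 0.21528757816670835 0.22267952350912928
```

The side picture shows the plate standing open at about (245,150) with the red lever at (298,203), and the base inlay at (265,202). Next I'll refine the press pose from the inlay outline and the lever.

```bash
python3 - <<'E'
from h import *
np.set_printoptions(precision=4,suppress=True)
print(R.from_quat(manip.get_obs()['ee_rot']).as_matrix())
for n,c in [('top',(248,213)),('side',(265,202))]:
    im=cv2.imread(f'pics/{n}0.png')
    g=cv2.cvtColor(im,cv2.COLOR_BGR2GRAY)
    b=(g>165).astype(np.uint8) 
    print(n,g[c[1],c[0]])
    b=(g>g[c[1],c[0]]*0.85).astype(np.uint8)
    nl,l,st,ce=cv2.connectedComponentsWithStats(b)
    k=l[c[1],c[0]]; print(st[k],ce[k])
    cn=max(cv2.findContours((l==k).astype(np.uint8),0,cv2.CHAIN_APPROX_NONE)[0],key=len)[:,0]
    P=np.array([onz(n,(y,x),.023)[:2] for x,y in cn])
    (x,y),r=cv2.minEnclosingCircle(P.astype(np.float32)); print('circle',x,y,r, 'mean',onz(n,ce[k][::-1],.023))
    # red
    hsv=cv2.cvtColor(im,cv2.COLOR_BGR2HSV); h,s,v=cv2.split(hsv)
    m=(((h<6)|(h>174))&(s>170)&(v>90)); ys,xs=np.nonzero(m); 
    m2=(abs(xs-c[0])<80)&(abs(ys-c[1])<60); q=np.stack([xs[m2],ys[m2]],1).astype(float)
    u=q-q.mean(0); d=np.linalg.svd(u,full_matrices=False)[2][0]; t=u@d
    print('red',q.mean(0),q.mean(0)+d*t.min(),q.mean(0)+d*t.max())
    cr=im[c[1]-110:c[1]+70,c[0]-100:c[0]+110]; cv2.imwrite(f'pics/{n}crop.png',cv2.resize(cr,None,fx=3.3,fy=3.3,interpolation=cv2.INTER_CUBIC))
E
```

```text
[[ 0.      0.3408 -0.9401]
 [-0.     -0.9401 -0.3408]
 [-1.      0.     -0.    ]]
top 132
[ 223  188   53   52 2135] [248.7382 213.1485]
circle 0.5440953373908997 0.06067003309726715 0.0923801138997078 mean [0.5428 0.0607 0.023 ]
red [304.4231 179.1538] [302.107 177.815] [306.7212 180.4823]
side 180
[ 237  180   57   44 1869] [263.8935 200.7603]
circle 0.5437152981758118 0.06124311685562134 0.09166966378688812 mean [0.5406 0.0593 0.023 ]
red [301.7083 197.1458] [296.998  198.9949] [305.2904 195.7397]
```

View pics/topcrop.png

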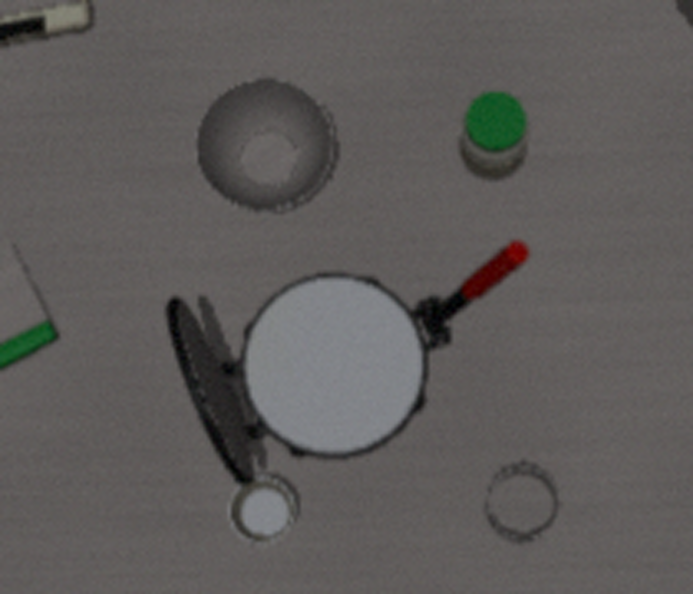

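View pics/sidecrop.png

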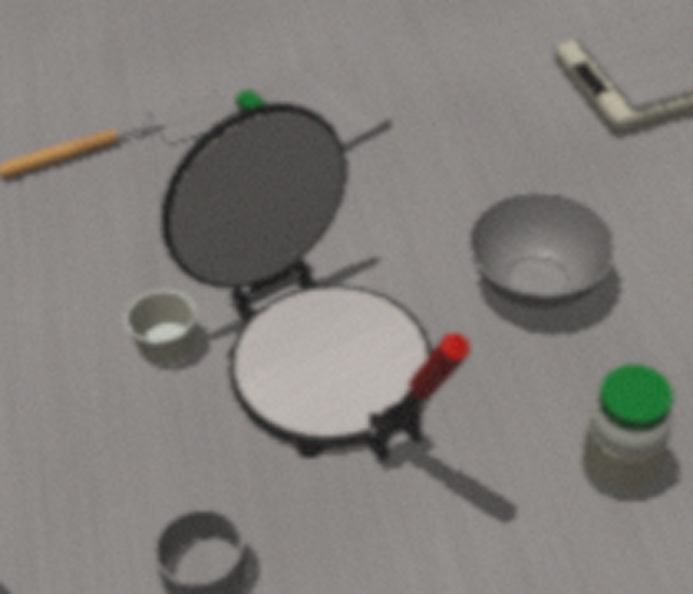

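```bash
python3 - <<'E'
from h import *
np.set_printoptions(precision=4,suppress=True)
ct=lambda x,y:(y/3.3+103,x/3.3+148)
cs=lambda x,y:(y/3.3+92,x/3.3+165)
C=np.array([.543,.0605])
f=onz('top',ct(437,322),.05)[:2]; h=onz('top',ct(243,400),.027)[:2]
f2=onz('side',cs(398,415),.055)[:2]; h2=onz('side',cs(275,290),.03)[:2]
for p,s in((f,-1),(f2,-1),(h,1),(h2,1)):
    d=(p-C)*s; print(p,np.linalg.norm(d),np.degrees(np.arctan2(d[1],d[0])))
print('end',tri(ray('top',ct(519,250)),ray('side',cs(455,347))))
e=[onz('top',ct(175,298),.137),onz('top',ct(246,480),.137)];print(e,np.linalg.norm(e[0]-e[1]),(e[0]+e[1])/2)
d=(e[1]-e[0])[:2];print('perp',np.degrees(np.arctan2(d[1],d[0]))-90)
E
```

```text
[ 0.5793 -0.0511] 0.11738904814621351 107.99792013775354
[ 0.5864 -0.048 ] 0.11683749544596116 111.81728729672942
[0.5058 0.1557] 0.10224129144632453 111.35267566565598
[0.5077 0.1554] 0.10122257108705252 110.40319830916158
end (array([ 0.6123, -0.129 ,  0.2351]), np.float64(0.00021240030725049898))
[array([0.5954, 0.2115, 0.137 ]), array([0.4108, 0.142 , 0.137 ])] 0.19723755567307194 [0.5031 0.1768 0.137 ]
perp -249.34891221019132
```

Press yaw is about 110.6° and its centre is (0.543, 0.0605). That puts the lever near 2.01 rad and the plate near 1.67 rad. The tool's y axis already lies along the press's −y, so I'll close the fingers and travel at height.

Request:
arm_command(moves=[[[1, -0.2, -0.47, -0.96, 0], [1, -0.2, -0.47, -0.96, 0], [1, -0.2, -0.47, -0.96, 0], [1, -0.2, -0.47, -0.96, 0], [1, -0.2, -0.47, -0.96, 0], [1, -0.2, -0.47, -0.96, 0], [1, -0.2, -0.47, -0.96, 0], [1, -0.2, -0.47, -0.96, 0], [1, -0.2, -0.47, -0.96, 0], [1, -0.2, -0.47, -0.96, 0], [1, -0.2, -0.47, -0.96, 0], [1, -0.2, -0.47, -0.96, 0]]], force=30)

```text
clock: 2.3
position: [0.4365, -0.3558, 0.3643]
ee_rot: [0.697, 0.122, -0.696, 0.122]
ft_force: [-0.3, -0.6, -0.5]
grip_width: 0.001
```

```bash
cat >> h.py <<'E'
C=np.array([.543,.0605]); yaw=np.radians(110.6)
u=np.array([np.cos(yaw),np.sin(yaw)]); v=np.array([u[1],-u[0]])
def st():
    o=manip.get_obs(); p=o['position']; d=p[:2]-C
    print('t %.2f'%o['clock'],'pos',np.round(p,4),'press px %.4f py %.4f'%(d@v,d@u),'tipz %.4f'%(p[2]-.073),'F press x %.1f y %.1f z %.1f'%(o['ft_force'][:2]@v,o['ft_force'][:2]@u,o['ft_force'][2]),'grip %.2f'%o['grip_width'])
    M=R.from_quat(o['ee_rot']).as_matrix(); print('tool x',np.round(M[:,0],3),'y in press',np.round([M[:2,1]@v,M[:2,1]@u],3))
    return o
E
python3 -c "
from h import *
print(np.round(st()['joint_pos'],2))"
```

```text
t 2.30 pos [ 0.4365 -0.3558  0.3643] press px -0.2462 py -0.3522 tipz 0.2913 F press x -0.5 y -0.5 z -0.5 grip 0.00
tool x [ 0. -0. -1.] y in press [-0.012 -1.   ]
[ 0.84  0.18 -0.27  1.52  0.05  1.44 -0.66]
```

Request:
arm_command(moves=[[[1, 0, -0.94, -0.4, 0], [1, 0, -0.94, -0.4, 0], [1, 0, -0.94, -0.4, 0], [1, 0, -0.94, -0.4, 0], [1, 0, -0.94, -0.4, 0], [1, 0, -0.94, -0.4, 0], [1, 0, -0.94, -0.4, 0], [1, 0, -0.94, -0.4, 0], [1, 0, -0.94, -0.4, 0], [1, 0, -0.94, -0.4, 0], [1, 0, -0.94, -0.4, 0], [1, 0, -0.94, -0.4, 0]]])

```text
clock: 3.3
position: [0.4523, -0.0496, 0.3641]
ee_rot: [0.697, 0.122, -0.696, 0.123]
ft_force: [1.2, 0.2, 0.2]
grip_width: -0.0
```

Request:
arm_command(moves=[[[1, 0, -0.94, -0.4, 0], [1, 0, -0.94, -0.4, 0], [1, 0, -0.94, -0.4, 0], [1, 0, -0.94, -0.4, 0], [1, 0, -0.94, -0.4, 0], [1, 0, -0.94, -0.4, 0], [1, 0, -0.94, -0.4, 0], [1, 0, -0.94, -0.4, 0], [1, 0, -0.94, -0.4, 0], [1, 0, -0.94, -0.4, 0], [1, 0, -0.94, -0.4, 0], [1, 0, -0.94, -0.4, 0]]])

```text
clock: 4.3
position: [0.4691, 0.2563, 0.3641]
ee_rot: [0.697, 0.122, -0.696, 0.122]
ft_force: [0.1, 0.4, -0.5]
grip_width: 0.001
```

```bash
python3 -c "
from h import *
st(); save('top','top1.png');save('side','side1.png')"
```

```text
t 4.30 pos [0.4691 0.2563 0.3641] press px -0.0003 py 0.2093 tipz 0.2911 F press x 0.2 y 0.3 z -0.5 grip 0.00
tool x [ 0.001 -0.    -1.   ] y in press [-0.012 -1.   ]
```

View pics/side1.png

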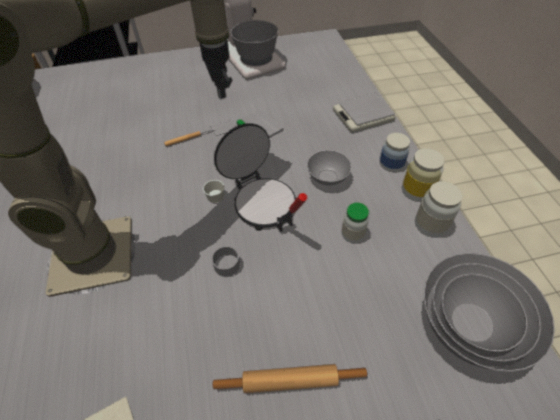

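The gripper tip at (222,93) is behind the plate. Now I'll descend and approach its back.

Request:
arm_command(moves=[[[1, 0.8, 0, 0, 0], [1, 0.8, 0, 0, 0], [1, 0.8, 0, 0, 0], [1, 0.8, 0, 0, 0], [1, 0.8, 0, 0, 0], [1, 0, 0.4, 0, 0], [1, 0, 0.4, 0, 0], [1, 0, 0.3, 0, 0], [1, 0, 0.2, 0, 0], [1, 0, 0.2, 0, 0], [1, 0, 0, 0, 0]]])

```text
clock: 5.32
position: [0.4828, 0.2186, 0.2647]
ee_rot: [0.697, 0.122, -0.696, 0.122]
ft_force: [0.4, 1.2, 0.2]
grip_width: 0.001
```

```bash
python3 -c "
from h import *
st(); save('top','top2.png');im=save('side','side2.png')[60:240,150:350]
cv2.imwrite('pics/c2.png',cv2.resize(im[:,:,::-1],None,fx=3.3,fy=3.3))"
```

```text
t 5.32 pos [0.4828 0.2186 0.2647] press px -0.0007 py 0.1692 tipz 0.1917 F press x 0.8 y 1.0 z 0.2 grip 0.00
tool x [ 0.001 -0.    -1.   ] y in press [-0.014 -1.   ]
```

View pics/c2.png

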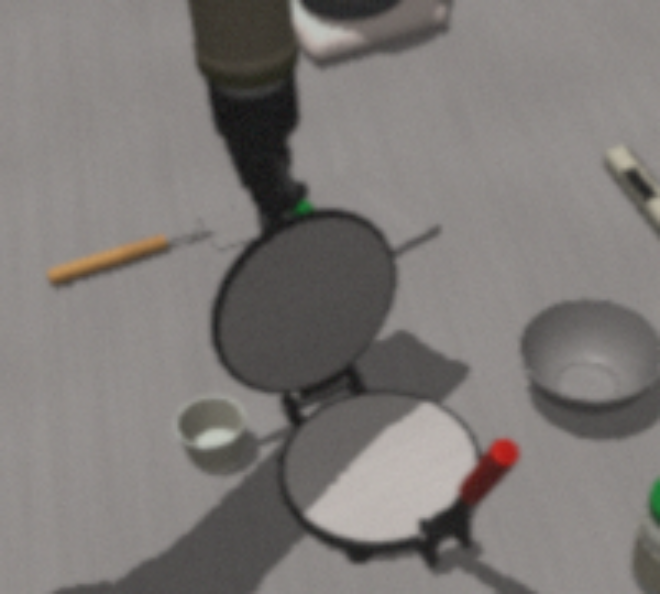

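```bash
python3 -c "
from h import *
th=1.68
W=lambda px,py,z: np.r_[C+px*v+py*u,z]
L=[W(0,.112-.212*np.cos(th),.027+.212*np.sin(th)),W(0,.112-.012*np.cos(th),.039),W(-.1,.112-.112*np.cos(th),.139),W(.1,.112-.112*np.cos(th),.139),W(0,.169,.19),W(0,.169,.265)]
im=cv2.imread('pics/side2.png')[60:240,150:350]; im=cv2.resize(im,None,fx=3.3,fy=3.3)
for i,p in enumerate(proj('side',L)): 
  q=((p-[150,60])*3.3); print(i,q); cv2.circle(im,tuple(int(a) for a in q),4,(0,255,255),1)
cv2.imwrite('pics/c2b.png',im)
"
```

```text
0 [286.18880144 215.88274727]
1 [317.36931185 382.49596214]
2 [209.61495184 345.841728  ]
3 [390.50442314 263.62186169]
4 [273.68572482 237.02499124]
5 [264.37252003 172.15003603]
```

View pics/c2b.png

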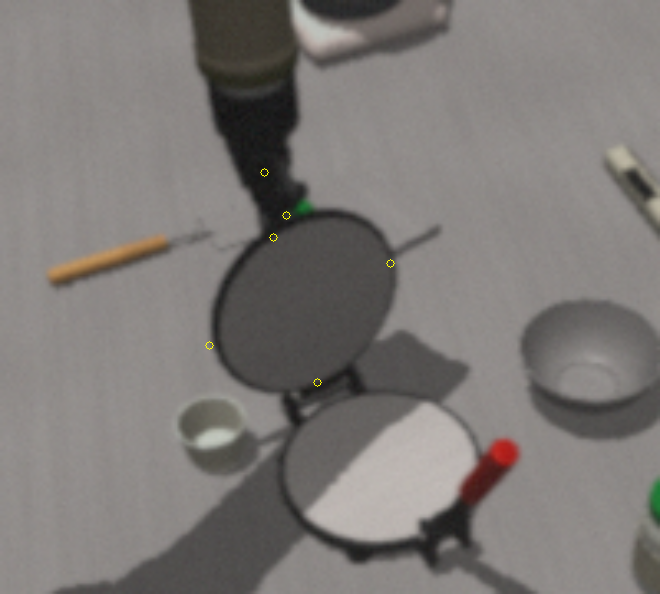

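Request:
arm_command(moves=[[[1, 0, 0.13, 0, 0], [1, 0, 0.13, 0, 0], [1, 0, 0.13, 0, 0], [1, 0, 0.13, 0, 0], [1, 0, 0.13, 0, 0], [1, 0, 0.13, 0, 0], [1, 0, 0.13, 0, 0], [1, 0, 0.13, 0, 0], [1, 0, 0.13, 0, 0], [1, 0, 0.13, 0, 0]]])

```text
clock: 6.25
position: [0.4932, 0.1904, 0.265]
ee_rot: [0.697, 0.123, -0.696, 0.123]
ft_force: [-0.7, 3.3, 6.9]
grip_width: 0.002
```

```bash
python3 -c "
from h import *
st(); im=save('side','side3.png')[60:240,150:350]
cv2.imwrite('pics/c3.png',cv2.resize(im[:,:,::-1],None,fx=3.3,fy=3.3))
P=[]
for d in range(90,-1,-6):
  t=np.radians(d); r=.165;P.append((.112-r*np.cos(t)+.009*np.sin(t)+.0145,.027+r*np.sin(t)+.009*np.cos(t)))
P=np.array(P);print(np.c_[np.arange(90,-1,-6),P]); print(np.round(-np.diff(P,axis=0)[:,::-1]/.025,2))
"
```

```text
t 6.25 pos [0.4932 0.1904 0.265 ] press px -0.0009 py 0.1391 tipz 0.1920 F press x 0.5 y 3.3 z 6.9 grip 0.00
tool x [ 0.002  0.001 -1.   ] y in press [-0.01 -1.  ]
[[ 9.00000000e+01  1.35500000e-01  1.92000000e-01]
 [ 8.40000000e+01  1.18203501e-01  1.92036869e-01]
 [ 7.80000000e+01  1.00997899e-01  1.90265559e-01]
 [ 7.20000000e+01  8.40717046e-02  1.86705478e-01]
 [ 6.60000000e+01  6.76103630e-02  1.81395630e-01]
 [ 6.00000000e+01  5.17942286e-02  1.74394192e-01]
 [ 5.40000000e+01  3.67965863e-02  1.65777871e-01]
 [ 4.80000000e+01  2.27817534e-02  1.55641072e-01]
 [ 4.20000000e+01  9.90327925e-03  1.44094853e-01]
 [ 3.60000000e+01 -1.69773680e-03  1.31265720e-01]
 [ 3.00000000e+01 -1.18941916e-02  1.17294229e-01]
 [ 2.40000000e+01 -2.05743707e-02  1.02333455e-01]
 [ 1.80000000e+01 -2.76431722e-02  8.65473127e-02]
 [ 1.20000000e+01 -3.30231489e-02  7.01087574e-02]
 [ 6.00000000e+00 -3.66553566e-02  5.31978935e-02]
 [ 0.00000000e+00 -3.85000000e-02  3.60000000e-02]]
[[-0.    0.69]
 [ 0.07  0.69]
 [ 0.14  0.68]
 [ 0.21  0.66]
 [ 0.28  0.63]
 [ 0.34  0.6 ]
 [ 0.41  0.56]
 [ 0.46  0.52]
 [ 0.51  0.46]
 [ 0.56  0.41]
 [ 0.6   0.35]
 [ 0.63  0.28]
 [ 0.66  0.22]
 [ 0.68  0.15]
 [ 0.69  0.07]]
```

View pics/c3.png

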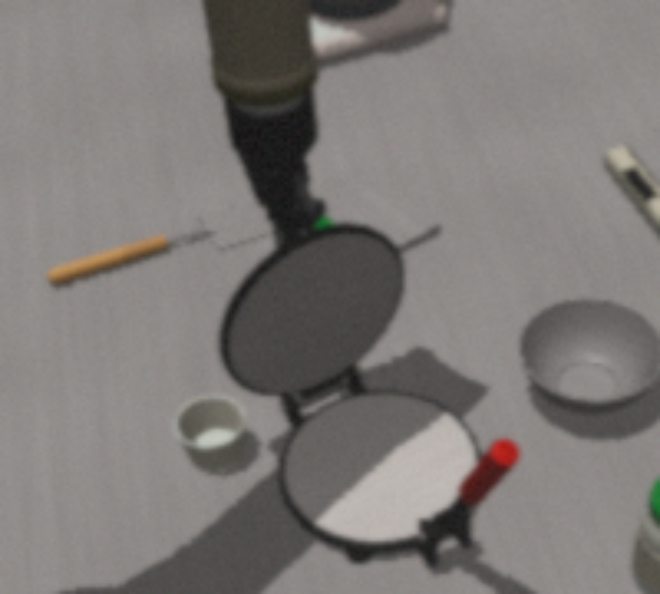

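Request:
arm_command(moves=[[[1, 0, 0.2, 0, 0], [1, 0, 0.3, 0, 0], [1, 0, 0.34, 0, 0], [1, 0.04, 0.34, 0, 0], [1, 0.04, 0.34, 0, 0], [1, 0.07, 0.34, 0, 0], [1, 0.07, 0.34, 0, 0]]])

```text
clock: 6.88
position: [0.512, 0.1365, 0.258]
ee_rot: [-0.696, -0.122, 0.697, -0.122]
ft_force: [-0.1, 1.7, 0.6]
grip_width: -0.001
```

```bash
python3 -c "
from h import *
st(); im=save('side','side4.png')[60:240,150:350]
cv2.imwrite('pics/c4.png',cv2.resize(im[:,:,::-1],None,fx=3.3,fy=3.3))"
```

```text
t 6.88 pos [0.512  0.1365 0.258 ] press px -0.0023 py 0.0821 tipz 0.1850 F press x 0.5 y 1.6 z 0.6 grip -0.00
tool x [-0. -0. -1.] y in press [-0.012 -1.   ]
```

View pics/c4.png

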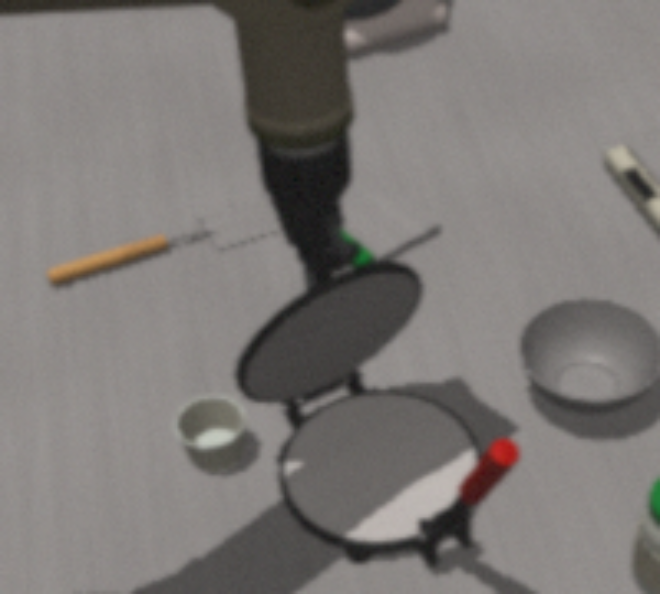

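Request:
arm_command(moves=[[[1, 0.1, 0.32, 0, 0], [1, 0.1, 0.32, 0, 0], [1, 0.14, 0.31, 0, 0], [1, 0.14, 0.31, 0, 0], [1, 0.17, 0.3, 0, 0], [1, 0.17, 0.3, 0, 0], [1, 0.2, 0.28, 0, 0], [1, 0.2, 0.28, 0, 0], [1, 0.23, 0.26, 0, 0], [1, 0.23, 0.26, 0, 0], [1, 0.2, 0.18, 0, 0], [1, 0.15, 0.12, 0, 0]]])

```text
clock: 7.93
position: [0.5393, 0.0606, 0.2067]
ee_rot: [-0.696, -0.122, 0.697, -0.122]
ft_force: [-0.5, -0.4, 3.2]
grip_width: 0.001
```

```bash
python3 -c "
from h import *
st(); im=save('side','side5.png')[60:240,150:350]
cv2.imwrite('pics/c5.png',cv2.resize(im[:,:,::-1],None,fx=3.3,fy=3.3))"
```

```text
t 7.93 pos [0.5393 0.0606 0.2067] press px -0.0034 py 0.0013 tipz 0.1337 F press x -0.6 y -0.2 z 3.2 grip 0.00
tool x [-0.001 -0.    -1.   ] y in press [-0.012 -1.   ]
```

View pics/c5.png

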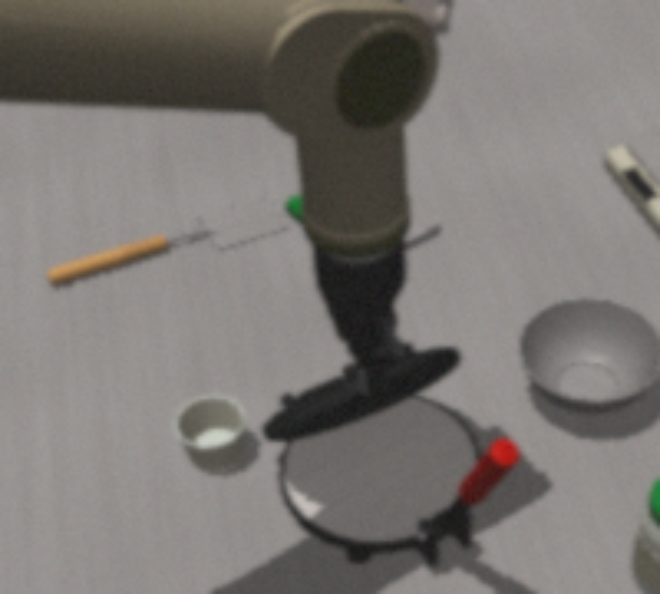

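Request:
arm_command(moves=[[[1, 0.19, 0.14, 0, 0], [1, 0.19, 0.14, 0, 0], [1, 0.19, 0.14, 0, 0], [1, 0.2, 0.12, 0, 0], [1, 0.2, 0.12, 0, 0], [1, 0.2, 0.12, 0, 0], [1, 0.21, 0.09, 0, 0], [1, 0.21, 0.09, 0, 0], [1, 0.21, 0.09, 0, 0], [1, 0.2, 0.07, 0, 0], [1, 0.2, 0.07, 0, 0], [1, 0.15, 0.05, 0, 0]]])

```text
clock: 8.98
position: [0.5498, 0.0322, 0.1482]
ee_rot: [-0.696, -0.122, 0.697, -0.122]
ft_force: [0.4, -0.3, 1.2]
grip_width: -0.001
```

```bash
python3 -c "
from h import *
st(); im=save('side','side6.png')[60:240,150:350]
cv2.imwrite('pics/c6.png',cv2.resize(im[:,:,::-1],None,fx=3.3,fy=3.3))"
```

```text
t 8.98 pos [0.5498 0.0322 0.1482] press px -0.0036 py -0.0289 tipz 0.0752 F press x 0.3 y -0.5 z 1.2 grip -0.00
tool x [-0. -0. -1.] y in press [-0.012 -1.   ]
```

View pics/c6.png

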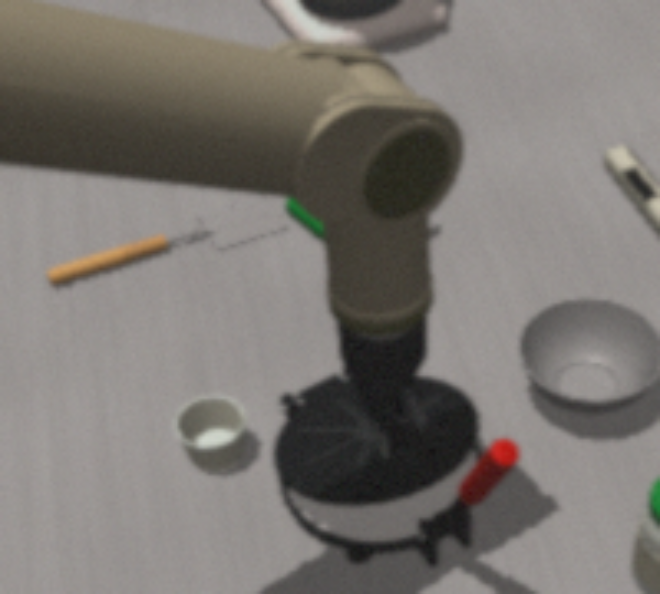

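Request:
arm_command(moves=[[[1, 0.1, 0.03, 0, 0], [1, 0.1, 0.03, 0, 0], [1, 0.1, 0.03, 0, 0], [1, 0.1, 0.02, 0, 0], [1, 0.1, 0.02, 0, 0], [1, 0.1, 0.02, 0, 0], [1, 0.1, 0.02, 0, 0], [1, 0.1, 0.01, 0, 0], [1, 0.1, 0.01, 0, 0], [1, 0.1, 0.01, 0, 0], [1, 0.08, 0.01, 0, 0], [1, 0.06, 0, 0, 0]]])

```text
clock: 10.03
position: [0.5518, 0.0274, 0.1202]
ee_rot: [0.696, 0.122, -0.696, 0.122]
ft_force: [0.1, 0.4, 1.2]
grip_width: 0.0
```

Request:
arm_command(moves=[[[1, 0.05, 0, 0, 0], [1, 0.05, 0, 0, 0], [1, 0.05, 0, 0, 0], [1, 0.05, 0, 0, 0], [1, 0.04, 0, 0, 0], [1, 0.04, 0, 0, 0], [1, 0.04, 0, 0, 0], [1, 0.04, 0, 0, 0]]])

```text
clock: 10.7
position: [0.5517, 0.0274, 0.1113]
ee_rot: [0.696, 0.122, -0.696, 0.122]
ft_force: [0.0, -0.7, 0.5]
grip_width: -0.002
```

```bash
python3 -c "
from h import *
st()"
```

```text
t 10.70 pos [0.5517 0.0274 0.1113] press px -0.0035 py -0.0341 tipz 0.0383 F press x -0.2 y -0.7 z 0.5 grip -0.00
tool x [ 0. -0. -1.] y in press [-0.012 -1.   ]
```

Tip height is 38 mm. I'll keep easing down until the stop gives a force.

Request:
arm_command(moves=[[[1, 0.03, 0, 0, 0], [1, 0.03, 0, 0, 0], [1, 0.03, 0, 0, 0], [1, 0.03, 0, 0, 0], [1, 0.03, 0, 0, 0], [1, 0.03, 0, 0, 0], [1, 0.02, 0, 0, 0], [1, 0, 0, 0, 0]]])

```text
clock: 11.37
position: [0.5517, 0.0274, 0.1067]
ee_rot: [-0.696, -0.122, 0.696, -0.122]
ft_force: [-2.6, -1.9, 5.9]
grip_width: -0.004
```

```bash
python3 -c "
from h import *
st(); im=save('side','side7.png')[60:240,150:350]
cv2.imwrite('pics/c7.png',cv2.resize(im[:,:,::-1],None,fx=3.3,fy=3.3))"
```

```text
t 11.37 pos [0.5517 0.0274 0.1067] press px -0.0035 py -0.0340 tipz 0.0337 F press x -3.1 y -0.9 z 5.9 grip -0.00
tool x [-0. -0. -1.] y in press [-0.012 -1.   ]
```

View pics/c7.png

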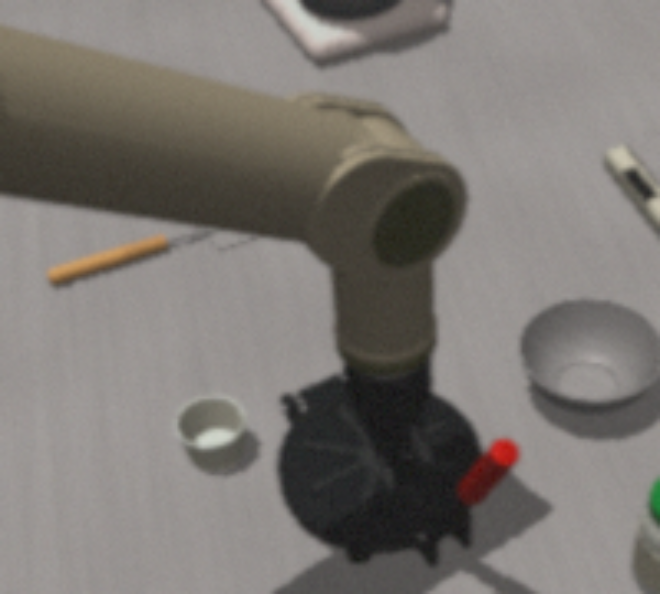

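Request:
arm_command(moves=[[[1, 0.03, 0, 0, 0], [1, 0.03, 0, 0, 0], [1, 0.03, 0, 0, 0], [1, 0, 0, 0, 0]]])

```text
clock: 11.75
position: [0.5518, 0.0275, 0.1065]
ee_rot: [-0.696, -0.122, 0.697, -0.123]
ft_force: [-13.9, -2.9, 31.2]
grip_width: -0.0
```

```bash
python3 -c "
from h import *
st()"
```

```text
t 11.75 pos [0.5518 0.0275 0.1065] press px -0.0033 py -0.0340 tipz 0.0335 F press x -14.0 y 2.2 z 31.2 grip -0.00
tool x [ 0.    -0.002 -1.   ] y in press [-0.012 -1.   ]
```

The stop is solid, with the tip at 34 mm and 31 N of push, so the plate is shut. I'll lift off gently and go over to the outer side of the lever.

Request:
arm_command(moves=[[[1, -0.1, 0, 0, 0], [1, -0.3, 0, 0, 0], [1, -1, 0, 0, 0], [1, -1, 0, 0, 0], [1, -1, 0, 0, 0], [1, -1, 0, 0, 0], [1, -1, 0, 0, 0], [1, -1, 0, 0, 0], [1, -1, 0, 0, 0], [1, -1, 0, 0, 0], [1, -1, 0, 0, 0], [1, -1, 0, 0, 0]]])

```text
clock: 12.75
position: [0.5513, 0.0276, 0.3656]
ee_rot: [0.696, 0.123, -0.696, 0.122]
ft_force: [1.3, 0.6, 0.1]
grip_width: -0.001
```

```bash
python3 -c "
from h import *
st(); im=save('side','side8.png')
r=manip.pinpoint('lever_end','side'); print(r)
im=im[60:240,150:350]
cv2.imwrite('pics/c8.png',cv2.resize(im[:,:,::-1],None,fx=3.3,fy=3.3))"
```

```text
t 12.75 pos [0.5513 0.0276 0.3656] press px -0.0038 py -0.0337 tipz 0.2926 F press x 1.4 y 0.1 z 0.1 grip -0.00
tool x [-0.  0. -1.] y in press [-0.011 -1.   ]
[{'pixel': [197.8, 301.6], 'confidence': 0.5}]
```

View pics/c8.png

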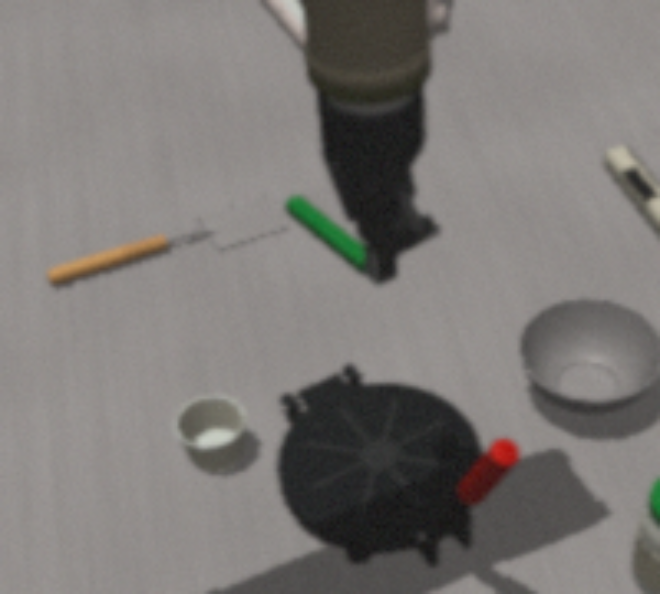

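Request:
arm_command(moves=[[[1, 0, 0.6, -0.03, 0], [1, 0, 0.9, -0.03, 0], [1, 0, 0.9, -0.03, 0], [1, 0, 0.9, -0.03, 0], [1, 0, 0.9, -0.03, 0], [1, 0, 0.9, -0.03, 0], [1, 0, 0.9, -0.03, 0], [1, 0, 0.9, -0.02, 0], [1, 0, 0.9, -0.02, 0], [1, 0, 0.9, -0.02, 0], [1, 0, 0.3, 0, 0], [1, 0, 0, 0, 0]]])

```text
clock: 13.85
position: [0.6345, -0.1848, 0.3621]
ee_rot: [-0.696, -0.121, 0.698, -0.121]
ft_force: [0.4, 0.9, 0.5]
grip_width: -0.001
```

```bash
python3 -c "
from h import *
st(); im=save('side','side9.png')[60:300,150:410]
cv2.imwrite('pics/c9.png',cv2.resize(im[:,:,::-1],None,fx=2.5,fy=2.5))
L=np.r_[C-.113*u,.048]; e=np.array([.6123,-.129,.235]); print((e-L),np.linalg.norm(e-L))
"
```

```text
t 13.85 pos [ 0.6345 -0.1848  0.3621] press px -0.0006 py -0.2618 tipz 0.2891 F press x 0.7 y 0.7 z 0.5 grip -0.00
tool x [-0.003  0.    -1.   ] y in press [-0.015 -1.   ]
[ 0.02954189 -0.08372527  0.187     ] 0.20700638814761785
```

View pics/c9.png

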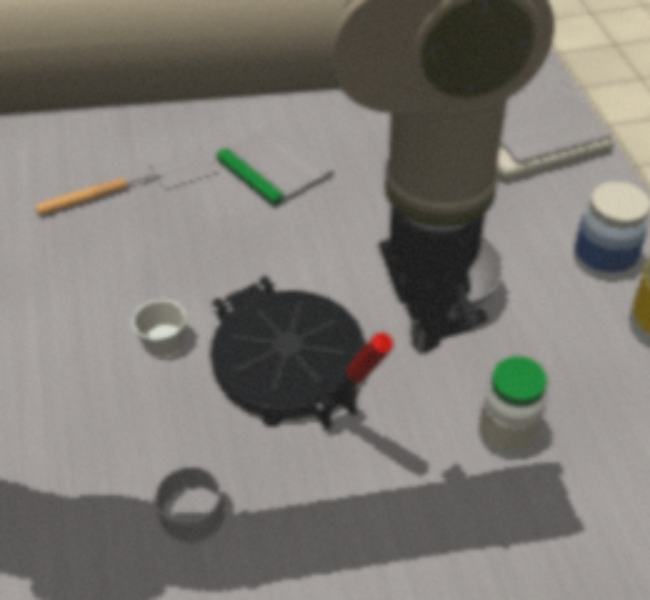

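Request:
arm_command(moves=[[[1, 0.5, 0, 0, 0], [1, 0.7, 0, 0, 0], [1, 0.7, 0, 0, 0], [1, 0.7, 0, 0, 0], [1, 0.6, 0, 0, 0], [1, 0, -0.2, 0, 0], [1, 0, -0.3, 0, 0], [1, 0, -0.3, 0, 0], [1, 0, -0.3, 0, 0], [1, 0, -0.2, 0, 0], [1, 0, 0, 0, 0]]])

```text
clock: 14.82
position: [0.6237, -0.1493, 0.2853]
ee_rot: [0.697, 0.123, -0.696, 0.123]
ft_force: [1.6, 0.2, 0.4]
grip_width: 0.001
```

```bash
python3 -c "
from h import *
st(); im=save('side','side10.png')[60:300,150:410]
cv2.imwrite('pics/c10.png',cv2.resize(im[:,:,::-1],None,fx=2.5,fy=2.5))
"
```

```text
t 14.82 pos [ 0.6237 -0.1493  0.2853] press px 0.0017 py -0.2248 tipz 0.2123 F press x 1.6 y -0.4 z 0.4 grip 0.00
tool x [ 0.001 -0.    -1.   ] y in press [-0.01 -1.  ]
```

View pics/c10.png

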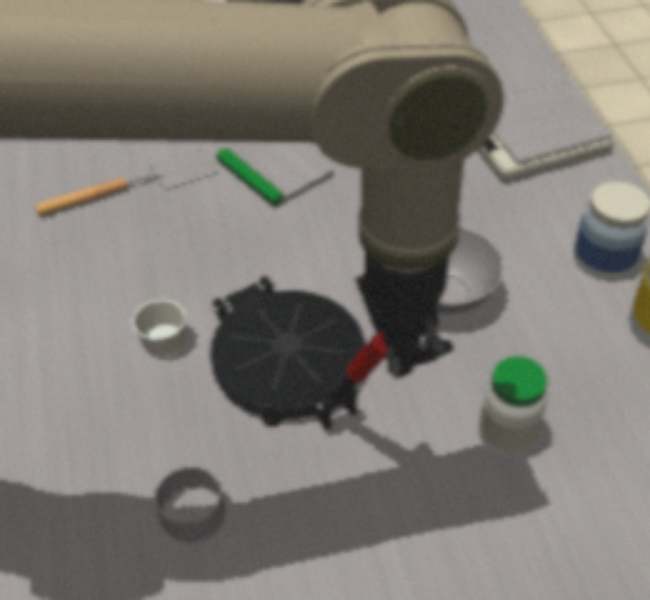

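Request:
arm_command(moves=[[[1, 0, -0.15, 0.02, 0], [1, 0, -0.2, 0.02, 0], [1, 0, -0.25, 0.02, 0], [1, 0, -0.25, 0.02, 0], [1, 0, -0.25, 0.02, 0], [1, 0, -0.25, 0, 0], [1, 0, -0.25, 0, 0], [1, 0, -0.2, 0, 0]]])

```text
clock: 15.53
position: [0.6057, -0.109, 0.2842]
ee_rot: [-0.696, -0.122, 0.696, -0.122]
ft_force: [1.5, -3.6, 2.4]
grip_width: 0.0
```

```bash
python3 -c "
from h import *
st(); save('top','top11.png');im=save('side','side11.png')[60:300,150:410]
cv2.imwrite('pics/c11.png',cv2.resize(im[:,:,::-1],None,fx=2.5,fy=2.5))
P=[]
for d in range(90,-1,-6):
  t=np.radians(d); r=.16;P.append((-.113+r*np.cos(t)-.012*np.sin(t)-.0145,.048+r*np.sin(t)+.012*np.cos(t)))
P=np.array(P);print(np.c_[np.arange(90,-1,-6),P]); print(np.round(-np.diff(P,axis=0)[:,::-1]/.025,2))
"
```

```text
t 15.53 pos [ 0.6057 -0.109   0.2842] press px -0.0010 py -0.1807 tipz 0.2112 F press x 0.1 y -3.9 z 2.4 grip 0.00
tool x [-0. -0. -1.] y in press [-0.011 -1.   ]
[[ 9.00000000e+01 -1.39500000e-01  2.08000000e-01]
 [ 8.40000000e+01 -1.22709709e-01  2.08377845e-01]
 [ 7.80000000e+01 -1.05971901e-01  2.06998556e-01]
 [ 7.20000000e+01 -8.94699591e-02  2.03877247e-01]
 [ 6.60000000e+01 -7.33846826e-02  1.99048113e-01]
 [ 6.00000000e+01 -5.78923048e-02  1.92564065e-01]
 [ 5.40000000e+01 -4.31625636e-02  1.84496142e-01]
 [ 4.80000000e+01 -2.93568409e-02  1.74932739e-01]
 [ 4.20000000e+01 -1.66263952e-02  1.63978635e-01]
 [ 3.60000000e+01 -5.11070393e-03  1.51753844e-01]
 [ 3.00000000e+01  5.06406461e-03  1.38392305e-01]
 [ 2.40000000e+01  1.37864335e-02  1.24040408e-01]
 [ 1.80000000e+01  2.09608387e-02  1.08855397e-01]
 [ 1.20000000e+01  2.65086758e-02  9.30036417e-02]
 [ 6.00000000e+00  3.03691617e-02  7.66588169e-02]
 [ 0.00000000e+00  3.25000000e-02  6.00000000e-02]]
[[-0.02 -0.67]
 [ 0.06 -0.67]
 [ 0.12 -0.66]
 [ 0.19 -0.64]
 [ 0.26 -0.62]
 [ 0.32 -0.59]
 [ 0.38 -0.55]
 [ 0.44 -0.51]
 [ 0.49 -0.46]
 [ 0.53 -0.41]
 [ 0.57 -0.35]
 [ 0.61 -0.29]
 [ 0.63 -0.22]
 [ 0.65 -0.15]
 [ 0.67 -0.09]]
```

View pics/c11.png

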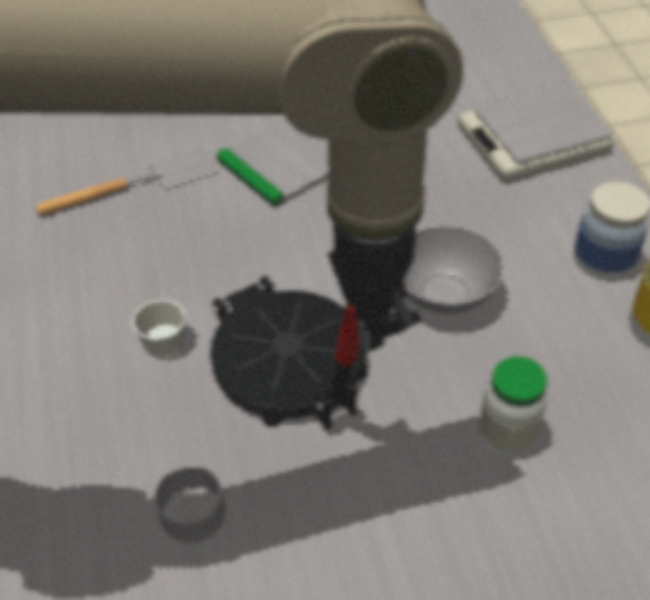

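Request:
arm_command(moves=[[[1, 0, -0.25, 0, 0], [1, 0, -0.25, 0, 0], [1, 0, -0.25, 0, 0], [1, 0, -0.25, 0, 0], [1, 0, -0.28, 0, 0], [1, 0.03, -0.3, 0, 0], [1, 0.03, -0.3, 0, 0], [1, 0.03, -0.3, 0, 0], [1, 0.03, -0.3, 0, 0]]])

```text
clock: 16.38
position: [0.5867, -0.0526, 0.288]
ee_rot: [0.7, 0.12, -0.694, 0.123]
ft_force: [-7.2, -3.1, 41.9]
grip_width: 0.0
```

```bash
python3 -c "
from h import *
st(); im=save('side','side12.png')[60:300,150:410]
cv2.imwrite('pics/c12.png',cv2.resize(im[:,:,::-1],None,fx=2.5,fy=2.5))
"
```

```text
t 16.38 pos [ 0.5867 -0.0526  0.288 ] press px 0.0011 py -0.1212 tipz 0.2150 F press x -7.9 y -0.4 z 41.9 grip 0.00
tool x [ 0.009 -0.004 -1.   ] y in press [-0.014 -1.   ]
```

View pics/c12.png

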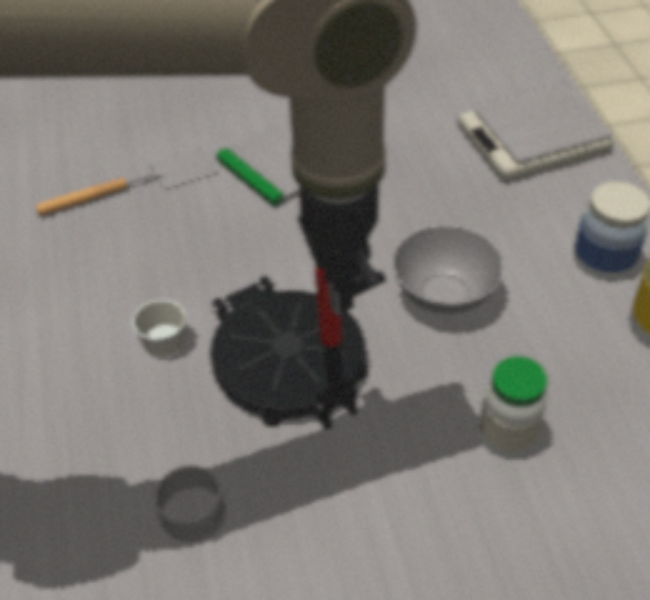

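The vertical force is 42 N, so the lever end has caught under the wider finger root. I'll back off, raise, and push with the tip only.

Request:
arm_command(moves=[[[1, -0.3, 0.1, 0, 0], [1, -0.3, 0.3, 0, 0], [1, -0.4, 0.3, 0, 0], [1, -0.4, 0.3, 0, 0], [1, 0, 0.2, 0, 0], [1, 0, 0, 0, 0]]])

```text
clock: 16.93
position: [0.5955, -0.0815, 0.3161]
ee_rot: [0.697, 0.122, -0.697, 0.122]
ft_force: [-0.4, -0.5, -0.7]
grip_width: 0.002
```

```bash
python3 -c "
from h import *
st(); save('top','top13.png'); 
print(manip.pinpoint('lever_end','top'))
im=save('side','side13.png')[60:300,150:410]
print(manip.pinpoint('lever_end','side'))
cv2.imwrite('pics/c13.png',cv2.resize(im[:,:,::-1],None,fx=2.5,fy=2.5))
"
```

```text
t 16.93 pos [ 0.5955 -0.0815  0.3161] press px -0.0008 py -0.1514 tipz 0.2431 F press x -0.6 y -0.4 z -0.7 grip 0.00
tool x [ 0. -0. -1.] y in press [-0.014 -1.   ]
[{'pixel': [188.9, 272.4], 'confidence': 0.59}]
[{'pixel': [166.7, 278.0], 'confidence': 0.93}]
```

View pics/c13.png

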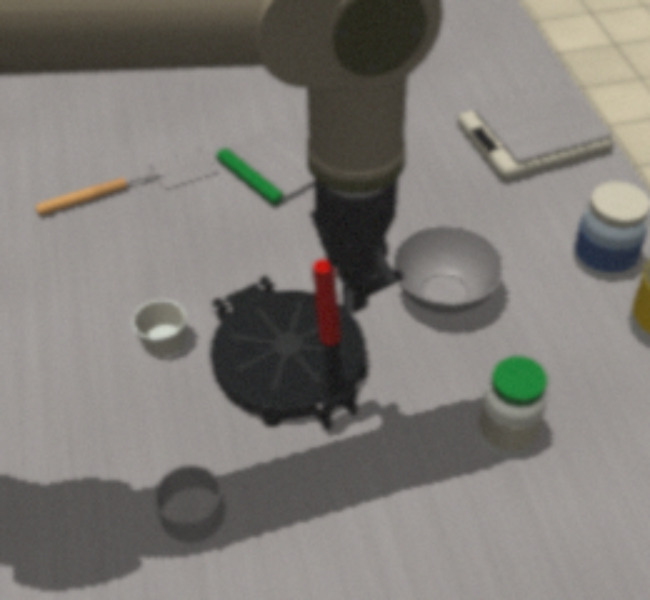

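```bash
python3 -c "
from h import *
p,e=tri(ray('top',[188.9,272.4]),ray('side',[166.7,278.0])); d=p[:2]-C
print(p,e,d@v,d@u, 'theta',np.arctan2(p[2]-.048,d@u+.113))
P=[]
for d in range(90,-1,-6):
  t=np.radians(d); r=.188;P.append((-.113+r*np.cos(t)-.012*np.sin(t)-.0145,.048+r*np.sin(t)+.012*np.cos(t)))
P=np.array(P);print(np.c_[np.arange(90,-1,-6),P]); print(np.round(-np.diff(P,axis=0)[:,::-1]/.025/2,2))
"
```

```text
[ 0.57582987 -0.02572999  0.25286762] 0.006561067844192717 0.00039141148753944754 -0.0922673189831099 theta 1.4699393219757166
[[ 9.00000000e+01 -1.39500000e-01  2.36000000e-01]
 [ 8.40000000e+01 -1.19782912e-01  2.36224458e-01]
 [ 7.80000000e+01 -1.00150373e-01  2.34386689e-01]
 [ 7.20000000e+01 -8.08174833e-02  2.30506829e-01]
 [ 6.60000000e+01 -6.19960566e-02  2.24627386e-01]
 [ 6.00000000e+01 -4.38923048e-02  2.16812776e-01]
 [ 5.40000000e+01 -2.67045765e-02  2.07148618e-01]
 [ 4.80000000e+01 -1.06211839e-02  1.95740794e-01]
 [ 4.20000000e+01  4.18165991e-03  1.82714292e-01]
 [ 3.60000000e+01  1.75417719e-02  1.68211831e-01]
 [ 3.00000000e+01  2.93127759e-02  1.52392305e-01]
 [ 2.40000000e+01  3.93657063e-02  1.35429034e-01]
 [ 1.80000000e+01  4.75904211e-02  1.17507873e-01]
 [ 1.20000000e+01  5.38968086e-02  9.88251691e-02]
 [ 6.00000000e+00  5.82157748e-02  7.95856138e-02]
 [ 0.00000000e+00  6.05000000e-02  6.00000000e-02]]
[[-0.   -0.39]
 [ 0.04 -0.39]
 [ 0.08 -0.39]
 [ 0.12 -0.38]
 [ 0.16 -0.36]
 [ 0.19 -0.34]
 [ 0.23 -0.32]
 [ 0.26 -0.3 ]
 [ 0.29 -0.27]
 [ 0.32 -0.24]
 [ 0.34 -0.2 ]
 [ 0.36 -0.16]
 [ 0.37 -0.13]
 [ 0.38 -0.09]
 [ 0.39 -0.05]]
```

Request:
arm_command(moves=[[[1, 0.05, -0.3, 0, 0], [1, 0.05, -0.32, 0, 0], [1, 0.05, -0.32, 0, 0], [1, 0.05, -0.32, 0, 0], [1, 0.04, -0.35, 0, 0], [1, 0.04, -0.35, 0, 0], [1, 0.08, -0.35, 0, 0], [1, 0.08, -0.35, 0, 0]]])

```text
clock: 17.8
position: [0.5722, -0.0164, 0.3052]
ee_rot: [0.697, 0.122, -0.696, 0.122]
ft_force: [0.1, -0.4, 2.4]
grip_width: 0.002
```

```bash
python3 -c "
from h import *
st(); im=save('side','side14.png')[60:300,150:410]
cv2.imwrite('pics/c14.png',cv2.resize(im[:,:,::-1],None,fx=2.5,fy=2.5))
"
```

```text
t 17.80 pos [ 0.5722 -0.0164  0.3052] press px 0.0003 py -0.0822 tipz 0.2322 F press x -0.1 y -0.4 z 2.4 grip 0.00
tool x [ 0.001 -0.    -1.   ] y in press [-0.012 -1.   ]
```

View pics/c14.png

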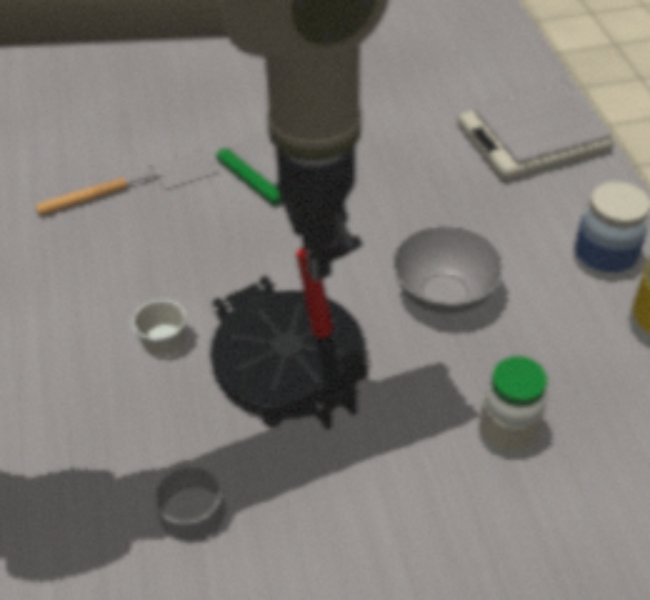

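Request:
arm_command(moves=[[[1, 0.14, -0.38, 0, 0], [1, 0.14, -0.38, 0, 0], [1, 0.16, -0.36, 0, 0], [1, 0.16, -0.36, 0, 0], [1, 0.19, -0.34, 0, 0], [1, 0.19, -0.34, 0, 0], [1, 0.23, -0.32, 0, 0], [1, 0.23, -0.32, 0, 0], [1, 0.26, -0.3, 0, 0], [1, 0.26, -0.3, 0, 0]]])

```text
clock: 18.68
position: [0.5431, 0.0635, 0.2554]
ee_rot: [-0.696, -0.122, 0.696, -0.122]
ft_force: [0.4, -0.1, 0.9]
grip_width: 0.002
```

```bash
python3 -c "
from h import *
st(); im=save('side','side15.png')[60:300,150:410]
cv2.imwrite('pics/c15.png',cv2.resize(im[:,:,::-1],None,fx=2.5,fy=2.5))
"
```

```text
t 18.68 pos [0.5431 0.0635 0.2554] press px 0.0011 py 0.0027 tipz 0.1824 F press x 0.3 y -0.2 z 0.9 grip 0.00
tool x [-0.  0. -1.] y in press [-0.012 -1.   ]
```

View pics/c15.png

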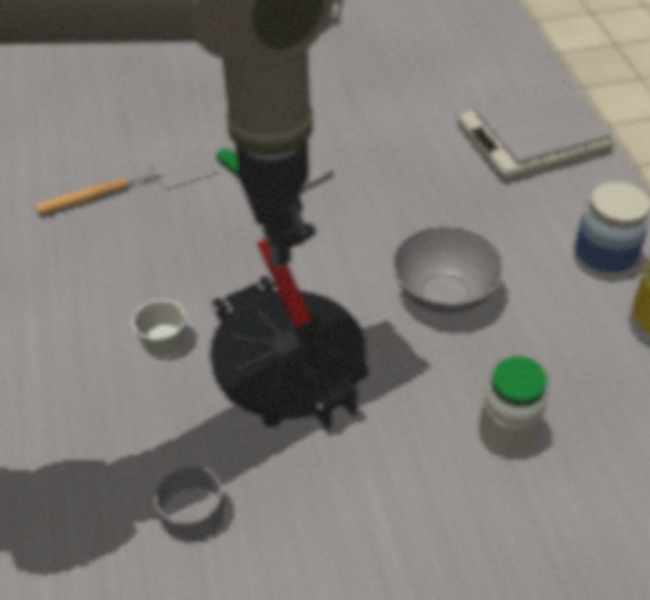

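Request:
arm_command(moves=[[[1, 0.29, -0.27, 0, 0], [1, 0.29, -0.27, 0, 0], [1, 0.32, -0.24, 0, 0], [1, 0.32, -0.24, 0, 0], [1, 0.34, -0.2, 0, 0], [1, 0.34, -0.2, 0, 0], [1, 0.36, -0.16, 0, 0], [1, 0.36, -0.16, 0, 0], [1, 0.33, -0.12, 0, 0], [1, 0.25, -0.08, 0, 0], [1, 0.2, -0.05, 0, 0]]])

```text
clock: 19.65
position: [0.5262, 0.1097, 0.1702]
ee_rot: [-0.696, -0.122, 0.697, -0.122]
ft_force: [-1.4, 0.8, 0.4]
grip_width: -0.002
```

```bash
python3 -c "
from h import *
st(); im=save('side','side16.png')[60:300,150:410]
cv2.imwrite('pics/c16.png',cv2.resize(im[:,:,::-1],None,fx=2.5,fy=2.5))
"
```

```text
t 19.65 pos [0.5262 0.1097 0.1702] press px 0.0016 py 0.0519 tipz 0.0972 F press x -1.0 y 1.3 z 0.4 grip -0.00
tool x [-0.001 -0.    -1.   ] y in press [-0.012 -1.   ]
```

View pics/c16.png

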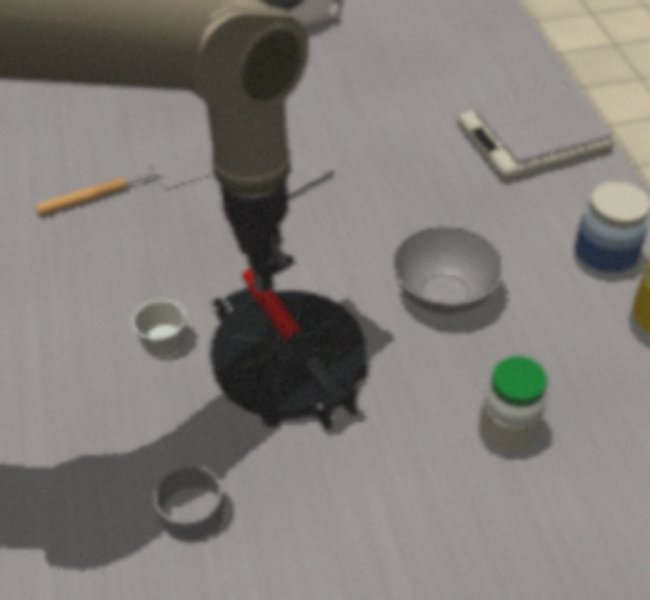

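Request:
arm_command(moves=[[[1, 0.15, -0.03, 0.01, 0], [1, 0.15, -0.03, 0.01, 0], [1, 0.15, -0.02, 0.01, 0], [1, 0.15, -0.02, 0.01, 0], [1, 0.15, -0.02, 0.01, 0], [1, 0.12, -0.02, 0, 0], [1, 0.12, -0.01, 0, 0], [1, 0.1, -0.01, 0, 0], [1, 0.08, 0, 0, 0], [1, 0.06, 0, 0, 0], [1, 0.06, 0, 0, 0], [1, 0.05, 0, 0, 0]]])

```text
clock: 20.7
position: [0.524, 0.1128, 0.1375]
ee_rot: [0.696, 0.122, -0.696, 0.122]
ft_force: [-0.9, 0.6, 0.6]
grip_width: -0.002
```

Request:
arm_command(moves=[[[1, 0.05, 0, 0, 0], [1, 0.05, 0, 0, 0], [1, 0.04, 0, 0, 0], [1, 0.03, 0, 0, 0], [1, 0.02, 0, 0, 0]]])

```text
clock: 21.12
position: [0.524, 0.1128, 0.1328]
ee_rot: [0.696, 0.122, -0.696, 0.122]
ft_force: [-0.6, 0.8, 0.4]
grip_width: -0.001
```

```bash
python3 -c "
from h import *
st()"
```

```text
t 21.12 pos [0.524  0.1128 0.1328] press px 0.0006 py 0.0557 tipz 0.0598 F press x -0.3 y 1.0 z 0.4 grip -0.00
tool x [ 0. -0. -1.] y in press [-0.012 -1.   ]
```

Tip is at 60 mm with no stop force yet, so I'll keep easing down.

Request:
arm_command(moves=[[[1, 0.04, 0, 0, 0], [1, 0.03, 0, 0, 0], [1, 0.03, 0, 0, 0], [1, 0, 0, 0, 0]]])

```text
clock: 21.45
position: [0.5241, 0.113, 0.1322]
ee_rot: [0.697, 0.122, -0.696, 0.123]
ft_force: [-9.3, -3.0, 23.7]
grip_width: -0.001
```

```bash
python3 -c "
from h import *
st(); im=save('side','side17.png')[60:300,150:410]
cv2.imwrite('pics/c17.png',cv2.resize(im[:,:,::-1],None,fx=2.5,fy=2.5))
"
```

```text
t 21.45 pos [0.5241 0.113  0.1322] press px 0.0008 py 0.0558 tipz 0.0592 F press x -9.7 y 0.4 z 23.7 grip -0.00
tool x [ 0.    -0.001 -1.   ] y in press [-0.012 -1.   ]
```

View pics/c17.png

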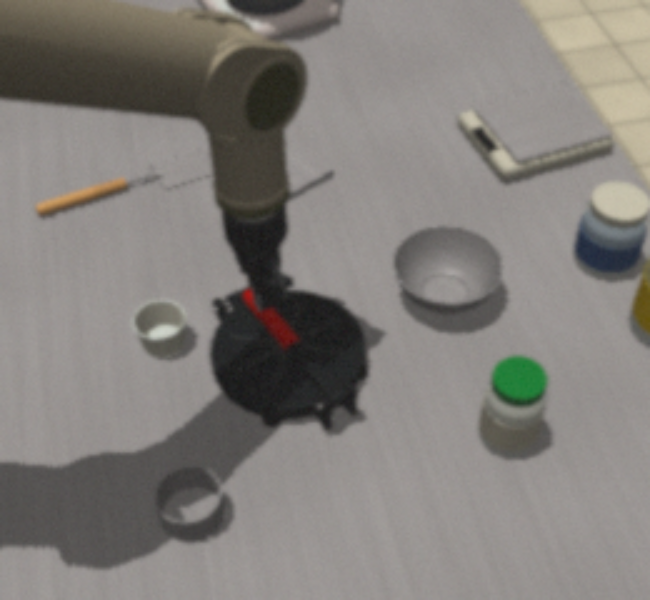

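Solid stop at 59 mm (60 mm expected for a level lever) with 24 N. I'll lift straight up and move away.

Request:
arm_command(moves=[[[1, -0.1, 0, 0, 0], [1, -0.3, 0, 0, 0], [1, -0.8, 0, 0, 0], [1, -1, 0, 0, 0], [1, -1, 0, 0, 0], [1, -1, 0, 0, 0], [1, -1, 0, 0, 0], [1, -1, 0, 0, 0], [1, -1, 0, 0, 0], [1, -1, 0, 0, 0], [1, -0.5, 0, 0, 0], [1, 0, 0, 0, 0]]])

```text
clock: 22.5
position: [0.5247, 0.1132, 0.3508]
ee_rot: [0.698, 0.122, -0.695, 0.122]
ft_force: [0.5, 0.6, -0.1]
grip_width: -0.002
```

Request:
arm_command(moves=[[[1, 0, 0.8, 0.3, 0], [1, 0, 0.9, 0.4, 0], [1, 0, 0.9, 0.4, 0], [1, 0, 0.9, 0.4, 0], [1, 0, 0.9, 0.4, 0], [1, 0, 0.9, 0.4, 0], [1, 0, 0.9, 0.4, 0], [1, 0, 0.9, 0.4, 0], [1, 0, 0.9, 0.4, 0], [1, 0, 0.9, 0.4, 0], [1, 0, 0.5, 0.2, 0], [1, 0, 0, 0, 0]]])

```text
clock: 23.5
position: [0.5069, -0.1465, 0.3465]
ee_rot: [-0.696, -0.121, 0.697, -0.121]
ft_force: [0.4, -0.2, -0.9]
grip_width: -0.006
```

```bash
python3 - <<'E'
from h import *
np.set_printoptions(precision=4,suppress=True)
st()
for n in ('side','top'):
    im=save(n,n+'18.png')
    for q in ['lever_end','plate_hinge','lever_pivot','cutter','pinch_cup','sugar_jar','bowl']:
        r=manip.pinpoint(q,n); print(n,q,[(np.round(x['pixel'],1),round(x['confidence'],2)) for x in r[:1]])
    c=im[60:300,150:410] if n=='side' else im[90:290,140:380]
    cv2.imwrite(f'pics/c18{n}.png',cv2.resize(c[:,:,::-1],None,fx=2.5,fy=2.5))
W=lambda py,z: np.r_[C+py*u,z]
print(proj('side',[W(.095,.048)]),proj('top',[W(.095,.048)]))
E
```

```text
t 23.50 pos [ 0.5069 -0.1465  0.3465] press px -0.1066 py -0.1810 tipz 0.2735 F press x 0.3 y -0.3 z -0.9 grip -0.01
tool x [-0.002 -0.    -1.   ] y in press [-0.017 -1.   ]
side lever_end [(array([177.4, 249.2]), 0.53)]
side plate_hinge [(array([178.8, 247.8]), 0.57)]
side lever_pivot [(array([220.1, 280.8]), 0.67)]
side cutter [(array([267.8, 228.2]), 0.91)]
side pinch_cup [(array([197.9, 213.7]), 0.79)]
side sugar_jar [(array([232.3, 353.1]), 0.74)]
side bowl [(array([178.2, 329.2]), 0.55)]
top lever_end [(array([217.3, 223. ]), 0.63)]
top plate_hinge []
top lever_pivot [(array([201.4, 278.2]), 0.95)]
top cutter []
top pinch_cup [(array([258.2, 227.7]), 0.82)]
top sugar_jar [(array([149.1, 296.7]), 0.86)]
top bowl [(array([149.7, 227.8]), 0.93)]
[[248.764  177.3341]] [[222.7923 222.2384]]
```

View pics/c18side.png

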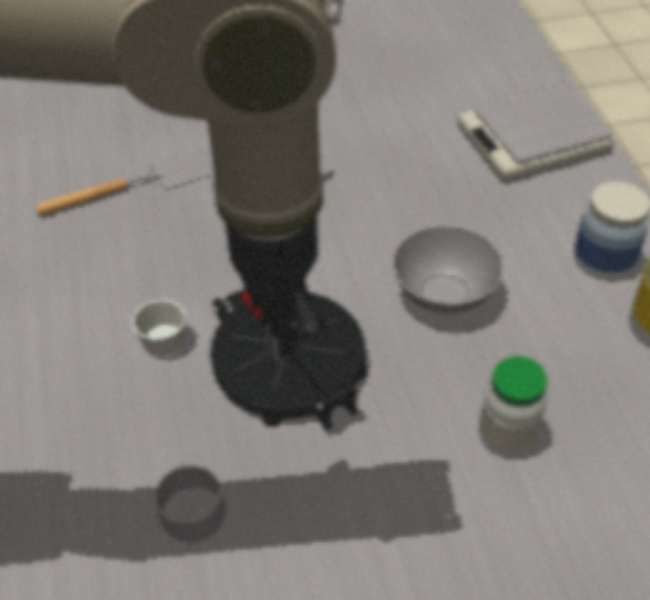

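View pics/c18top.png

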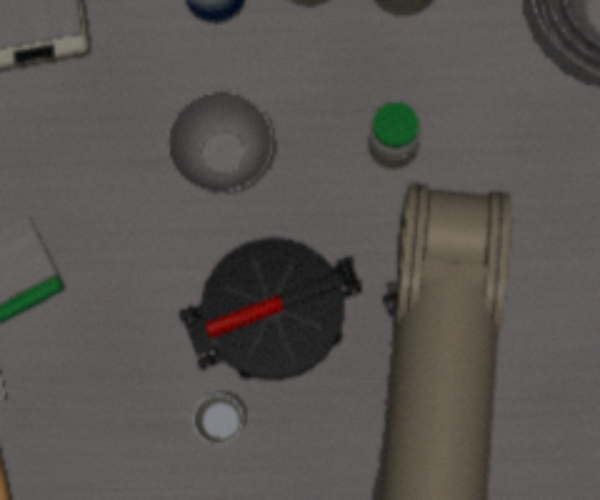

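The side view puts the lever end at (249,177), which matches the prediction for a fully closed lever. The bystanders are where they were, and the gripper is clear at 0.27 m. I'm handing in.

```bash
python3 -c "
from h import *
print(manip.hand_in())"
```

```text
the job is handed in; nothing more can be done
None
```

The dough press is closed: the top plate is down on the base and the red-handled lever is pressed fully down on top of it. I handed the job in at about 23.7 s of the 61 s allowed, using only pushes with the shut fingers.

**Plate:** I eased it down slowly, under about 0.2 rad/s at the end. It reached a solid stop with the fingertip at 34 mm height, which is where a shut plate's back should be. I pressed it to 31 N to confirm.

**Lever:** It reached a solid stop with the fingertip at 59 mm, against an expected 60 mm, at 24 N.

**One problem:** While the lever was near upright, its end caught under the wider part of the fingers and the wrist force rose to about 42 N. I backed off at once, raised the hand and finished with the fingertip only. If that part counts as the gripper's body, this could have exceeded the 40 N limit; I can't tell from the readings.

**Final checks:**
- **Lever position:** in the side view the lever end is within 0.5 pixel of where a fully closed lever should be. In the top view the network's point was about 5 pixels off, but the picture shows the lever lying flat along the plate.
- **Press and surroundings:** the press shows no visible shift. The cup's side-view point moved about 5 pixels, but its top-view point and the pictures show it unmoved. The jar and bowl are where they were in both views. The cutter was checked only in the side view because the arm hid it from above. I did not measure the rolling pin, scraper and spatula again, and no push went near them.
- **Robot:** the fingertip is about 0.27 m above the table, clear of everything, with no contact force.

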